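Zero the hand densitometer, then bring it over the framed print

ROBOT

A 7-joint arm with a two-finger parallel gripper is mounted at the origin on a cart in front of the work surface, level with it; the furniture and walls round the work are solid. World frame = base frame: x ahead of the robot, y to its left, z up, the work surface at z = 0. Lengths are in m, angles in rad, forces in N, time in s.
With the tool pointing down it reaches from about 0.425 to 0.975 m from the base axis. Payload 16.7 kg.
Tool frame: the origin (TCP) lies midway between the tips of the shut fingers; the grasp point (between the pads) lies 19 mm behind it; z points along the fingers, y is the line along which they close (so a half turn about z gives the same grasp; the last joint's range is limited). The gripper opens to 85 mm and grips with 20 to 120 N. Pads are 22 mm wide; open, the fingers measure 114 mm over their backs; the gripper's body (76 mm by 85 mm) begins 54 mm behind the grasp point. The pads swing forward as they close: fully open they stand 13 mm farther back than shut.
Start: joints at [-1.472, 0.426, 0.074, 1.606, -0.034, 1.111, -0.067], TCP at [0.166, 0.654, 0.231] pointing down, gripper open.
Joint ranges: [-2.85, 2.85], [-0.5, 2.14], [-1.23, 1.37], [0.21, 2.46], [-1.02, 4.16], [0.16, 2.05], [-2.73, 2.73]. Speed limits (rad/s): [1.89, 1.89, 2.39, 2.39, 3.01, 3.01, 3.01].

INTERFACE

Orientations are given as [roll, pitch, yaw] about the fixed x, y, z axes, in that order (R = Rz(yaw) Ry(pitch) Rx(roll)).
In Python, from station import * gives the robot as it stands.
- The arm moves only by the tool jog_arm, never from a script. Its argument "commands" is a list of rows, each an object with "turn": the turn, a rotation vector about the world's x, y, z normalised to -1 to 1, where 1 is pi/4 rad, a list of three; "delta_pos": the shift along the world's x, y, z normalised to -1 to 1, where 1 is 0.25 m, a list of three; "hand": the opening, from -1 (shut) to 1 (fully open). In form: [{"turn": [wx, wy, wz], "delta_pos": [x, y, z], "hand": hand}, ...]. A call has 1 to 5 rows; each row is the pose to reach, as a shift and turn from the pose commanded when the call began; what a row does not reach only later rows make up. A row lasts 1/12 s, in which the tool goes at most 41.7 mm and 7.16 degrees, less where a joint would pass 70% of its speed; a pose out of reach is approached as far as the arm can. A call with a number of a shift or a turn outside -1 to 1 is refused whole. A call with a gripper value outside its range is refused whole. The fingers move at their own pace and stop on an object; "force" is the grip in N (left out, the last holds). Time passes only in rows, so rows that repeat a pose let the fingers close. It gives the time, the measured TCP pose, the force, the opening and the grip force at its end, in the units of the state.
- observe(): the state, without advancing time (a new reading comes with each control period).
- read_camera(name): name is "scene" or "top" or "wrist"; returns a dict with "pixels" (384x512x3 uint8, blue, green, red), "camera_matrix" (3x3 intrinsics, pixels), "dist_coeffs" ([k1, k2, p1, p2, k3] as OpenCV has them; the pictures are not rectified), "position" and "orientation" of the camera in the world; the wrist camera has in their place "T_tool_cam" (4x4, takes a point from camera to tool coordinates, whose origin is the TCP and whose axes are the flange's). Camera axes: x right, y up, looking along -z (the intrinsics and any distortion apply to the point x, -y, -z); pixel columns grow to the right and rows downward; lengths in m; the calibration is good to about 2 mm. A picture is of the moment at which its call begins: read the wrist's pose just before it. There is no depth.
- close_job(): hands the job in; it is judged then, once.
The state is a dict: "t": time; "joint_pos": joint angles; "qd": joint speeds; "tau": joint torques, N m; "tool_pos": TCP position; "orientation": TCP orientation; "contact_force": force on the tool from outside, world axes, zero at the start; "ft_torque": the same for the moment, N m; "opening": finger opening in m; "gripper_force": force on a finger pad.
Only numpy, scipy, OpenCV 4.12 (cv2) and the standard library are available. Lean on these libraries where they do the work, as an engineer would, in place of code of your own. Each camera call takes 0.05 s, during which the arm holds its last target. There are 200 camera calls.

TASK

Take the upright hand densitometer out of its stand and zero it: holding it upright, gently touch its nose to the middle of the round reference pad, rest there a moment, then do the same on the square reference pad. Then carry it over the rim of the tray and finish still holding it, upright and still, with its nose about 1 cm above the middle of the framed print that lies in the tray and the long side of its head parallel to the long side of the frame. Never touch the print, shift the tray or disturb the other things on the table.

Things in the scene. Friction and masses are not known exactly. Their poses are not given: they have to be found in the camera images.
- probe: densitometer: loose grey upright instrument, 140 mm tall, 0.15 kg; starts upright in the stand. Origin at the nose tip, z up the body, y along the head's long side. From the tip up: steel cone nose 9 mm long, 10 mm wide at its flat tip; head 28 x 48 mm (x by y) to 30 mm; grip 24 x 32 mm (x by y) up to 140 mm: grasp it across x (24 mm), about 105 mm above the tip
- probe_nose (a point): the flat tip of the densitometer's nose, axes as probe
- stand: fixed black stand, 52 x 72 x 12 mm (x by y), with a lip 40 x 60 mm outside and 32 x 52 mm inside rising to 22 mm, in which the densitometer's head sits loosely with its nose in a hole; its tip is 4 mm above the table. Origin at the centre of the underside. Lift the densitometer straight up
- pad_round: white sprung pad, ROUND, 34 mm across and 6 mm high, on a fixed round dark steel block 64 mm across and 20 mm high. Origin at the centre of the pad's underside, 20 mm above the table; its top is 6 mm above the origin, dot in the middle. It gives 4 mm downward under about 0.6 N (first) to 5.4 N (at the stop)
- pad_square: white sprung pad, SQUARE, 32 x 32 mm and 6 mm high, on a fixed square dark steel block 60 x 60 mm and 20 mm high. Origin and spring as for the round pad
- tray: loose green developing tray, 303 x 381 x 70 mm (x by y by z), standing on a fixed 10 mm plywood board; its floor is 5 mm thick, its rim 80 mm above the table. Origin at the centre of the underside
- print_frame: glazed print in a small clip frame, 100 x 162 mm, lying loose on the tray's floor, glass up. Origin at the centre of its underside, z up, y along its long side; the glass is 10 mm above the origin, two small clips on the edges stand 12 mm high
- glass_middle (a point): the middle of the framed print, on the glass; axes as print_frame
- bottle: bystander: brown bottle with a black cap, 54 mm wide, 118 mm tall, origin at its foot
- cork: bystander: cork block 60 x 95 x 38 mm, origin under its centre
- minute_timer: bystander: round minute timer, 58 mm wide, 49 mm tall, origin under its centre
Mind the look-alikes: they are no part of the job. Leave any blue look-alike of the probe alone.

How it is judged:
On the way, in this order (a step that is already met when the one before it is completed fails the run):
1. the probe, upright, touches its nose to the middle of the round pad (contact force between probe and pad_round above 0.5 N and horizontal distance between probe_nose and pad_round below 0.01 m and angle between probe's own z axis and vertical below 0.15 rad and contact force between the fingers and probe above 1 N), for 0.2 s.
2. the probe, upright, touches its nose to the middle of the square pad (contact force between probe and pad_square above 0.5 N and horizontal distance between probe_nose and pad_square below 0.01 m and angle between probe's own z axis and vertical below 0.15 rad and contact force between the fingers and probe above 1 N), for 0.2 s.
At the end, for the whole second after the job is handed in: held in the fingers, still, upright within 0.12 rad; nose 4 to 18 mm above the glass and within 12 mm of the print's middle; head parallel to the frame within 0.15 rad; touching neither print nor tray. Pads touched in order, over 0.5 N for 0.2 s within 10 mm of the middle (horizontal distance between probe_nose and glass_middle below 0.012 m and z of probe_nose in the frame of glass_middle between 0.004 and 0.018 m and angle between probe's own z axis and vertical below 0.12 rad and angle between the y axis of probe and the y axis of print_frame, either way round below 0.15 rad and contact force between probe and print_frame below 0.05 N and contact force between probe and tray below 0.05 N and contact force between the fingers and probe above 1 N and linear speed of probe below 0.02 m/s and angle between print_frame's own z axis and vertical below 0.05 rad); the arm keeps its last pose, push and grip.
It fails at once if the framed print is touched by the probe or the robot (contact force between any of probe, the arm, the fingers and print_frame above 0.3 N).
It fails at once if a pad is pushed hard (over 25 N) (contact force between probe and pad_round above 25 N or contact force between probe and pad_square above 25 N).
It fails at once if the print is shifted over 10 mm (distance of print_frame from where it was at the start of the episode above 0.01 m).
It fails at once if the tray is shifted over 10 mm (distance of tray from where it was at the start of the episode above 0.01 m).
It fails at once if a bystander (bottle, cork block, timer) is shifted over 15 mm (distance of any of bottle, cork, minute_timer from where it was at the start of the episode above 0.015 m).
It also fails if it takes over 64 s, if anything falls off the work surface, if the arm or the gripper's body presses on something with over 40 N, if the wrist force passes 120 N, or if a joint passes its speed limit or range.

## Working session

There is one attempt and no reset: what is moved stays moved. The work goes in short steps, Python scripts to look and compute and a tool call to move; the robot and the scene stay as the last step left them, time stands still between calls to the robot, and variables do not carry over. Pictures are saved under pics/ and viewed, at most 10 in all, crops included, and the job is handed in when it is done.

Besides the shell and the picture viewer there is one more tool, called after "Emit:" in YAML: its name, and indented under it one key for each argument. jog_arm: Moves the arm, as the interface text tells. Scaled input: -1 to 1 covers 0.25 m each way for a shift and pi/4 rad each way for a turn. Its arguments: {"type":"object","properties":{"commands":{"type":"array"},"force":{"type":"number"}},"required":["commands"]}

```bash
mkdir -p pics; cat > h.py <<'E'
from station import *
import numpy as np, cv2
from scipy.spatial.transform import Rotation as R
def cam(name):
    s=observe(); c=read_camera(name); K=np.array(c["camera_matrix"]);D=np.array(c["dist_coeffs"])
    if name=="wrist":
        T=np.eye(4);T[:3,:3]=R.from_euler('xyz',s["orientation"]).as_matrix();T[:3,3]=s["tool_pos"]
        T=T@np.array(c["T_tool_cam"])
    else:
        T=np.eye(4);o=np.array(c["orientation"]);T[:3,:3]=R.from_euler('xyz',o).as_matrix() if o.size==3 else o;T[:3,3]=c["position"]
    return np.array(c["pixels"]),K,D,T
def ray(px,K,D,T,z):
    u=cv2.undistortPoints(np.array(px,float).reshape(-1,1,2),K,D).reshape(-1,2)
    d=np.c_[u[:,0],-u[:,1],-np.ones(len(u))]@T[:3,:3].T
    o=T[:3,3]; return o+d*((z-o[2])/d[:,2])[:,None]
def proj(P,K,D,T):
    p=(np.array(P,float).reshape(-1,3)-T[:3,3])@T[:3,:3]; p=p*[1,-1,-1]
    return cv2.projectPoints(p,np.zeros(3),np.zeros(3),K,D)[0].reshape(-1,2)
E
python3 - <<'E'
from h import *
import pickle
ims={}
for n in ["top","scene","wrist"]:
    ims[n]=cam(n); print(n,ims[n][3].round(3).tolist(),ims[n][1][0,0])
    cv2.imwrite(f"pics/{n}0.png",ims[n][0])
pickle.dump(ims,open("ims.pkl","wb"))
cv2.imwrite("pics/a.png",cv2.resize(ims["top"][0],(800,600)))
E
```

```text
top [[0.021, 0.99, -0.14, 0.422], [-0.999, 0.025, 0.028, 0.112], [0.031, 0.139, 0.99, 0.923], [0.0, 0.0, 0.0, 1.0]] 360.0522462716402
scene [[0.759, 0.506, -0.409, 0.076], [-0.651, 0.578, -0.493, -0.469], [-0.013, 0.64, 0.768, 0.933], [0.0, 0.0, 0.0, 1.0]] 391.1773632826577
wrist [[0.248, -0.931, -0.267, 0.099], [0.969, 0.238, 0.07, 0.672], [-0.002, -0.276, 0.961, 0.373], [0.0, 0.0, 0.0, 1.0]] 302.43625220927805
```

View pics/top0.png

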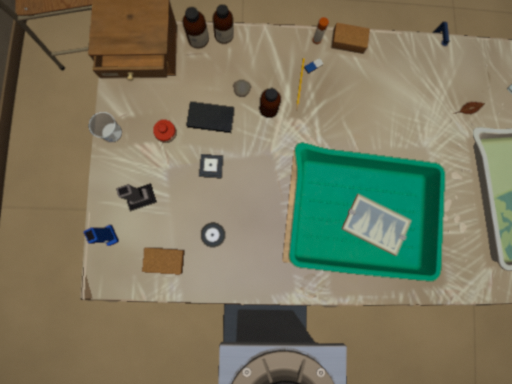

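View pics/scene0.png

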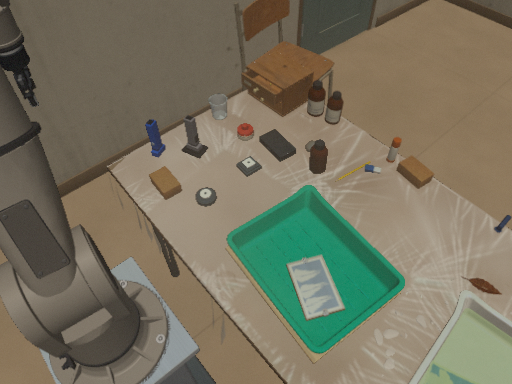

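```bash
python3 - <<'E'
from h import *
import pickle
ims=pickle.load(open("ims.pkl","rb"))
a,b=ims["top"],ims["scene"]
cv2.imwrite("pics/c1.png",np.hstack([cv2.resize(a[0][170:250,80:170],None,fx=4.4,fy=4.4,interpolation=2),cv2.resize(b[0][105:185,140:220],(352,352),interpolation=2)]))
def blobs(im,mask,roi,name,z,cal,minA=15):
    x0,y0,x1,y1=roi; m=np.zeros_like(mask);m[y0:y1,x0:x1]=mask[y0:y1,x0:x1]
    cs,_=cv2.findContours(m,cv2.RETR_EXTERNAL,cv2.CHAIN_APPROX_NONE)
    for c in cs:
        A=cv2.contourArea(c)
        if A<minA: continue
        M=cv2.moments(c);p=[M['m10']/M['m00'],M['m01']/M['m00']]
        bx=cv2.boxPoints(cv2.minAreaRect(c)); w=ray(bx,*cal,z)
        e=[w[1]-w[0],w[2]-w[1]]
        print(name,np.round(p,1),A,"c",ray(p,*cal,z)[0].round(4)[:2],"boxc",w.mean(0)[:2].round(4),"sides",[(round(float(np.hypot(*v[:2])),4),round(float(np.arctan2(v[1],v[0])),3)) for v in e])
for n,(im,*cal) in (("top",a),("scene",b)):
    hsv=cv2.cvtColor(im,cv2.COLOR_BGR2HSV)
    white=((hsv[...,1]<40)&(hsv[...,2]>150)).astype(np.uint8)*255
    dark=(hsv[...,2]<90).astype(np.uint8)*255
    blk=(hsv[...,2]<60).astype(np.uint8)*255
    green=((hsv[...,0]>65)&(hsv[...,0]<90)&(hsv[...,1]>130)).astype(np.uint8)*255
    R=dict(top=[(195,150,228,182),(195,218,230,252),(110,175,165,215),(335,185,420,260)],scene=[(230,150,268,180),(190,180,222,212),(178,110,212,162),(280,245,352,325)])[n]
    blobs(im,white,R[0],n+" sq",.026,cal);blobs(im,dark,R[0],n+" sqblk",.02,cal)
    blobs(im,white,R[1],n+" rd",.026,cal);blobs(im,dark,R[1],n+" rdblk",.02,cal)
    blobs(im,blk,R[2],n+" stand",.012,cal)
    blobs(im,255-green,R[3],n+" frame",.025,cal,200)
    g=green.copy(); 
    blobs(im,green,(230,130,460,290) if n=="top" else (200,170,420,360),n+" tray",.08,cal,2000)
E
```

```text
top sq [210.2 164.6] 125.5 c [0.5963 0.1936] boxc [0.5965 0.1942] sides [(0.0304, -1.544), (0.0284, -3.106)]
top sq [223.5 153.1] 17.5 c [0.6268 0.1611] boxc [0.6261 0.1615] sides [(0.0104, -0.42), (0.0206, -2.016)]
top sqblk [210.7 165.8] 443.5 c [0.5942 0.1928] boxc [0.5944 0.1931] sides [(0.0559, -0.039), (0.0573, -1.629)]
top rd [212.  234.4] 122.0 c [0.4213 0.1827] boxc [0.4211 0.1828] sides [(0.0296, -1.547), (0.0318, -3.109)]
top rdblk [212.4 234.3] 420.0 c [0.4216 0.1822] boxc [0.4212 0.182 ] sides [(0.0572, -1.547), (0.0567, -3.111)]
top stand [122.9 190.4] 40.0 c [0.5264 0.4147] boxc [0.5265 0.4149] sides [(0.0224, -1.218), (0.0148, -2.756)]
top stand [140.4 196.8] 444.0 c [0.5114 0.369 ] boxc [0.5144 0.3735] sides [(0.0729, -1.218), (0.0548, -2.766)]
top frame [376.4 224.3] 2375.5 c [ 0.4547 -0.2305] boxc [ 0.4546 -0.232 ] sides [(0.1014, -0.477), (0.1634, -2.011)]
top tray [367.3 214.1] 17607.0 c [ 0.4765 -0.1876] boxc [ 0.4837 -0.1924] sides [(0.2937, -0.103), (0.395, -1.648)]
scene sq [248.2 162.2] 62.5 c [0.5936 0.1938] boxc [0.5938 0.1936] sides [(0.0319, 0.24), (0.0354, -1.648)]
scene sqblk [248.5 168.4] 155.0 c [0.5807 0.1772] boxc [0.5891 0.1859] sides [(0.0641, 0.243), (0.0737, -1.651)]
scene rd [205. 193.] 63.0 c [0.4179 0.1829] boxc [0.418  0.1831] sides [(0.03, -0.719), (0.0303, -2.204)]
scene rdblk [206.4 198.9] 153.5 c [0.4103 0.1663] boxc [0.4144 0.1747] sides [(0.0591, -0.3), (0.0696, -1.961)]
scene stand [187.6 150.5] 34.5 c [0.4847 0.3769] boxc [0.4862 0.3753] sides [(0.0211, 0.746), (0.0407, -1.138)]
scene frame [314.6 287.2] 2346.0 c [ 0.4481 -0.2377] boxc [ 0.4532 -0.2336] sides [(0.1128, -0.339), (0.1677, -2.07)]
scene tray [315.  267.5] 15820.0 c [ 0.463  -0.2168] boxc [ 0.4874 -0.1867] sides [(0.3581, 0.066), (0.4223, -1.811)]
```

View pics/c1.png

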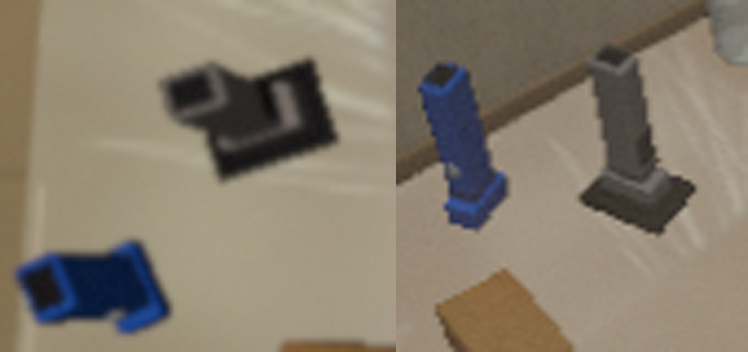

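```bash
python3 - <<'E'
from h import *
import pickle
ims=pickle.load(open("ims.pkl","rb"))
a,b=ims["top"],ims["scene"]
print(ray([124.1,190.9],*a[1:],.144),ray([189.3,117.5],*b[1:],.144))
s=observe();print({k:np.round(s[k],4).tolist() for k in s})
M=R.from_euler('xyz',s["orientation"]).as_matrix();print(M.round(3),np.arctan2(M[1,1],M[0,1]))
E
```

```text
[[0.51028518 0.36813468 0.144     ]] [[0.51019312 0.37101381 0.144     ]]
{'t': 0.15, 'joint_pos': [-1.4715, 0.4266, 0.0739, 1.6065, -0.0341, 1.1108, -0.0671], 'qd': [0.0003, -0.0018, -0.0, -0.0022, -0.0001, -0.0015, 0.0001], 'tau': [0.0045, -95.0309, 3.7641, -46.3759, 0.0194, 0.0077, -0.0001], 'tool_pos': [0.1661, 0.6539, 0.2308], 'orientation': [-3.1406, 0.0001, 2.8928], 'contact_force': [0.2135, 0.3079, -0.0206], 'ft_torque': [-0.0183, -0.003, -0.0389], 'gripper_force': 0.0, 'opening': 0.0854}
[[-0.969  0.246 -0.   ]
 [ 0.246  0.969 -0.001]
 [-0.    -0.001 -1.   ]] 1.3219914630424103
```

Emit:
jog_arm:
  commands:
    - {"turn": [0,0,-0.12],"delta_pos": [0.12,-0.1,0.04],"hand": 1}
    - {"turn": [0,0,-0.24],"delta_pos": [0.24,-0.2,0.08],"hand": 1}
    - {"turn": [0,0,-0.36],"delta_pos": [0.36,-0.3,0.12],"hand": 1}
    - {"turn": [0,0,-0.5],"delta_pos": [0.48,-0.4,0.16],"hand": 1}
    - {"turn": [0,0,-0.61],"delta_pos": [0.6,-0.5,0.16],"hand": 1}

```text
t: 0.57
tool_pos: [0.3178, 0.5284, 0.2732]
orientation: [3.139, -0.001, 2.408]
contact_force: [0.6, 0.6, 0.3]
opening: 0.0857
gripper_force: 0.0
```

Emit:
jog_arm:
  commands:
    - {"turn": [0,0,-0.12],"delta_pos": [0.12,-0.1,0],"hand": 1}
    - {"turn": [0,0,-0.24],"delta_pos": [0.24,-0.2,0],"hand": 1}
    - {"turn": [0,0,-0.36],"delta_pos": [0.36,-0.3,0],"hand": 1}
    - {"turn": [0,0,-0.5],"delta_pos": [0.44,-0.4,0],"hand": 1}
    - {"turn": [0,0,-0.61],"delta_pos": [0.44,-0.4,0],"hand": 1}

```text
t: 0.98
tool_pos: [0.4314, 0.4229, 0.2716]
orientation: [3.141, 0.002, 1.92]
contact_force: [1.2, -0.4, -0.8]
opening: 0.0854
gripper_force: 0.0
```

Emit:
jog_arm:
  commands:
    - {"turn": [0,0,0],"delta_pos": [0,0,0],"hand": 1}
    - {"turn": [0,0,0],"delta_pos": [0,0,0],"hand": 1}

```text
t: 1.15
tool_pos: [0.4258, 0.4295, 0.2712]
orientation: [-3.141, -0.0, 1.938]
contact_force: [-1.1, -0.1, 0.4]
opening: 0.0853
gripper_force: 0.0
```

```bash
python3 - <<'E'
from h import *
s=observe();print(s["t"],s["tool_pos"],s["orientation"])
w=cam("wrist");im,*c=w
for yaw in [.36]:
  for P in [(.510,.3695,.144)]: 
    q=proj(P,*c)[0];print(q,c[2].round(3).tolist())
import pickle;pickle.dump(w,open("w1.pkl","wb"))
cv2.imwrite("pics/w1.png",cv2.resize(im,(768,576),interpolation=2))
E
```

```text
1.15 [0.42581415 0.42950399 0.27115269] [-3.14118996e+00 -1.58494330e-04  1.93753452e+00]
[316.11221533 267.99075239] [[0.934, -0.343, -0.098, 0.401], [0.357, 0.898, 0.258, 0.496], [-0.001, -0.276, 0.961, 0.414], [0.0, 0.0, 0.0, 1.0]]
```

View pics/w1.png

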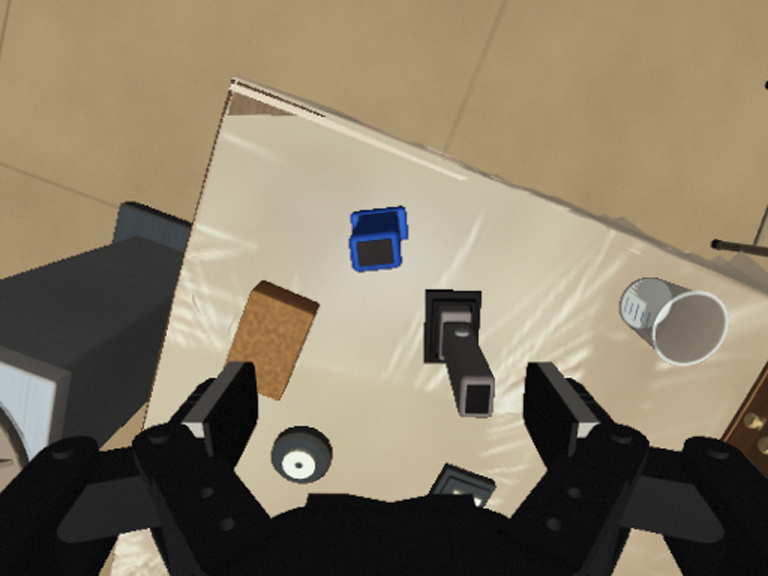

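Emit:
jog_arm:
  commands:
    - {"turn": [0,0,0],"delta_pos": [0.14,-0.1,0],"hand": 1}
    - {"turn": [0,0,0],"delta_pos": [0.28,-0.2,0],"hand": 1}
    - {"turn": [0,0,0],"delta_pos": [0.337,-0.236,0],"hand": 1}
    - {"turn": [0,0,0],"delta_pos": [0.337,-0.236,0],"hand": 1}
    - {"turn": [0,0,0],"delta_pos": [0.337,-0.236,0],"hand": 1}

```text
t: 1.62
tool_pos: [0.5106, 0.3703, 0.2709]
orientation: [-3.141, 0.0, 1.936]
contact_force: [-0.9, 0.4, 0.1]
opening: 0.0854
gripper_force: 0.0
```

```bash
python3 - <<'E'
from h import *
s=observe();print(s["t"],s["tool_pos"],s["orientation"])
im,*c=cam("wrist")
print(proj([(.510,.3705,.144),(.510,.3705,.012)],*c))
cv2.imwrite("pics/w2.png",im)
E
```

```text
1.6167 [0.510614   0.37030257 0.27094553] [-3.14110233e+00  1.34670451e-04  1.93643030e+00]
[[258.65047949 184.712499  ]
 [259.1605748  159.85541498]]
```

View pics/w2.png

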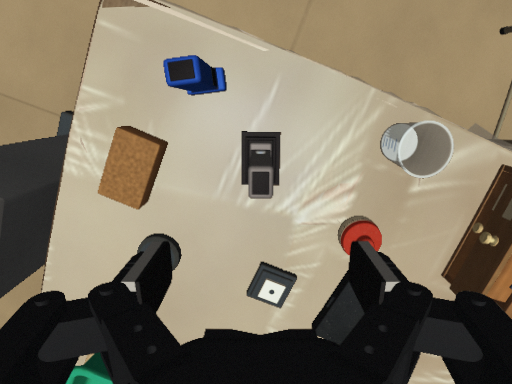

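Emit:
jog_arm:
  commands:
    - {"turn": [0,0,0],"delta_pos": [0,0.008,-0.15],"hand": 1}
    - {"turn": [0,0,0],"delta_pos": [0,0.008,-0.3],"hand": 1}
    - {"turn": [0,0,0],"delta_pos": [0,0.008,-0.45],"hand": 1}
    - {"turn": [0,0,0],"delta_pos": [0,0.008,-0.6],"hand": 1}
    - {"turn": [0,0,0],"delta_pos": [0,0.008,-0.72],"hand": 1}

```text
t: 2.08
tool_pos: [0.508, 0.3737, 0.0886]
orientation: [-3.14, -0.0, 1.939]
contact_force: [-0.5, 0.2, -1.0]
opening: 0.0856
gripper_force: 0.0
```

Emit:
jog_arm:
  commands:
    - {"turn": [0,0,0],"delta_pos": [0,0,0],"hand": 1}
    - {"turn": [0,0,0],"delta_pos": [0,0,0],"hand": -0.2}
    - {"turn": [0,0,0],"delta_pos": [0,0,0],"hand": -0.4}
    - {"turn": [0,0,0],"delta_pos": [0,0,0],"hand": -1}
    - {"turn": [0,0,0],"delta_pos": [0,0,0],"hand": -1}
  force: 40

```text
t: 2.5
tool_pos: [0.5111, 0.3732, 0.0934]
orientation: [3.139, -0.001, 1.935]
contact_force: [0.5, -0.1, -0.0]
opening: 0.0387
gripper_force: 0.0
```

Emit:
jog_arm:
  commands:
    - {"turn": [0,0,0],"delta_pos": [0,0,0],"hand": -1}
    - {"turn": [0,0,0],"delta_pos": [0,0,0],"hand": -1}
    - {"turn": [0,0,0],"delta_pos": [0,0,0],"hand": -1}
    - {"turn": [0,0,0],"delta_pos": [0,0,0],"hand": -1}
    - {"turn": [0,0,0],"delta_pos": [0,0,0],"hand": -1}
  force: 40

```text
t: 2.92
tool_pos: [0.5108, 0.3727, 0.0928]
orientation: [3.14, -0.001, 1.935]
contact_force: [-3.5, -0.4, 11.4]
opening: 0.0236
gripper_force: 40.8
```

Emit:
jog_arm:
  commands:
    - {"turn": [0,0,0],"delta_pos": [0,0,0.02],"hand": -1}
    - {"turn": [0,0,0],"delta_pos": [0,0,0.05],"hand": -1}
    - {"turn": [0,0,0],"delta_pos": [0,0,0.1],"hand": -1}
    - {"turn": [0,0,0],"delta_pos": [0,0,0.17],"hand": -1}
    - {"turn": [0,0,0],"delta_pos": [0,0,0.26],"hand": -1}

```text
t: 3.33
tool_pos: [0.5101, 0.3718, 0.1572]
orientation: [-3.141, 0.001, 1.934]
contact_force: [0.7, 0.2, -1.5]
opening: 0.0238
gripper_force: 39.5
```

Emit:
jog_arm:
  commands:
    - {"turn": [0,0,0],"delta_pos": [0,0,0.08],"hand": -1}
    - {"turn": [0,0,0],"delta_pos": [0,0,0.16],"hand": -1}
    - {"turn": [0,0,0],"delta_pos": [0,0,0.22],"hand": -1}
    - {"turn": [0,0,0],"delta_pos": [0,0,0.22],"hand": -1}
    - {"turn": [0,0,0],"delta_pos": [0,0,0.22],"hand": -1}

```text
t: 3.75
tool_pos: [0.5108, 0.3724, 0.2128]
orientation: [3.14, -0.001, 1.935]
contact_force: [0.0, -0.2, -1.8]
opening: 0.0235
gripper_force: 39.7
```

```bash
python3 - <<'E'
from h import *
s=observe();print(s["t"],s["tool_pos"],s["orientation"])
ws=[cam(n) for n in("wrist","scene","top")]
p=s["tool_pos"]; P=[(p[0],p[1],p[2]+.051),(p[0],p[1],p[2]-.089)]
for w in ws: print(proj(P,*w[1:]).round(1).tolist())
q=proj(P,*ws[1][1:]).mean(0).astype(int)
A=cv2.resize(ws[1][0][max(0,q[1]-60):q[1]+60,max(0,q[0]-60):q[0]+60],(400,400),interpolation=2)
print(q)
B=cv2.resize(ws[0][0][130:330,150:350],(400,400),interpolation=2)
cv2.imwrite("pics/w3.png",np.hstack([A,B]))
E
```

```text
3.75 [0.5108184  0.37240494 0.21280403] [ 3.13966160e+00 -1.10584191e-03  1.93450052e+00]
[[257.9, 311.0], [258.8, 197.3]]
[[183.3, 85.0], [190.1, 122.2]]
[[101.3, 182.7], [125.1, 191.7]]
[186 103]
```

View pics/w3.png

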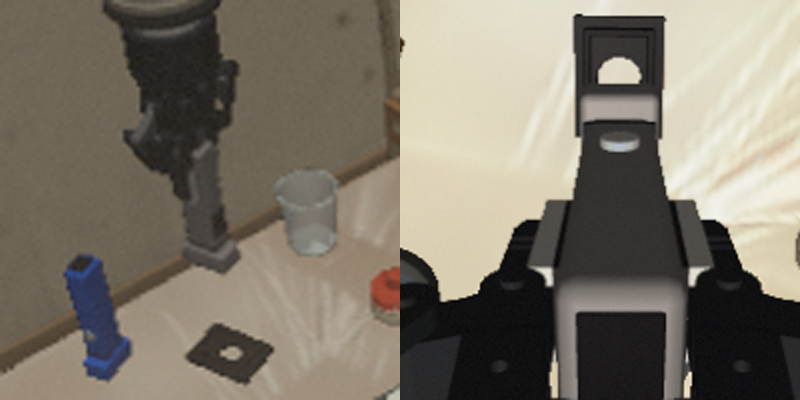

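```bash
python3 - <<'E'
from h import *
import pickle
s=observe(); im,*c=cam("wrist"); p=np.array(s["tool_pos"]);p[2]-=.089
yaw=.365; 
L=np.array([[x,y,z] for y,z in((.016,.14),(.024,.03),(.024,.009)) for x in(-.014,.014)]);L[:2,0]*=12/14
print(proj(L@R.from_euler('z',yaw).as_matrix().T+p,*c).round(1).tolist())
# pads from w1 wrist view
w=pickle.load(open("w1.pkl","rb"));im,*c=w
print("round dot",ray([298/1.5,465/1.5],*c,.026))
im=cv2.imread("pics/w2.png")
E
```

```text
[[222.1, 272.0], [292.2, 271.9], [238.3, 176.4], [279.3, 176.3], [240.3, 170.1], [277.6, 170.0]]
round dot [[0.42035607 0.18387888 0.026     ]]
```

Emit:
jog_arm:
  commands:
    - {"turn": [0,0,0],"delta_pos": [-0.06,-0.12,0],"hand": -1}
    - {"turn": [0,0,0],"delta_pos": [-0.12,-0.25,0],"hand": -1}
    - {"turn": [0,0,0],"delta_pos": [-0.19,-0.39,0],"hand": -1}
    - {"turn": [0,0,0],"delta_pos": [-0.26,-0.53,0],"hand": -1}
    - {"turn": [0,0,0],"delta_pos": [-0.32,-0.66,0],"hand": -1}

```text
t: 4.37
tool_pos: [0.4289, 0.2051, 0.2104]
orientation: [-3.14, 0.0, 1.934]
contact_force: [1.5, -0.9, -0.8]
opening: 0.0234
gripper_force: 39.8
```

Emit:
jog_arm:
  commands:
    - {"turn": [0,0,0],"delta_pos": [-0.043,-0.098,-0.04],"hand": -1}
    - {"turn": [0,0,0],"delta_pos": [-0.043,-0.098,-0.12],"hand": -1}
    - {"turn": [0,0,0],"delta_pos": [-0.043,-0.098,-0.2],"hand": -1}
    - {"turn": [0,0,0],"delta_pos": [-0.043,-0.098,-0.28],"hand": -1}
    - {"turn": [0,0,0],"delta_pos": [-0.043,-0.098,-0.28],"hand": -1}

```text
t: 4.78
tool_pos: [0.4179, 0.1815, 0.1383]
orientation: [-3.137, 0.002, 1.935]
contact_force: [-1.1, -1.7, -2.1]
opening: 0.0233
gripper_force: 39.8
```

Emit:
jog_arm:
  commands:
    - {"turn": [0,0,0],"delta_pos": [0,0,0],"hand": -1}
    - {"turn": [0,0,0],"delta_pos": [0,0,0],"hand": -1}

```text
t: 4.95
tool_pos: [0.42, 0.1827, 0.1419]
orientation: [3.142, 0.0, 1.934]
contact_force: [0.8, 0.4, -1.3]
opening: 0.0235
gripper_force: 39.8
```

```bash
python3 - <<'E'
from h import *
s=observe();print(s["t"],s["tool_pos"],s["orientation"],s["contact_force"])
ws=[cam(n) for n in("top","scene","wrist")]
o=[]
for w,n in zip(ws,"tsw"):
    q=proj((.420,.183,.026),*w[1:])[0];print(n,q.round(1)); q=q.astype(int)
    im=w[0]; h=45
    o.append(cv2.resize(im[max(0,q[1]-h-20):q[1]+h-20,max(0,q[0]-h):q[0]+h],(260,260),interpolation=2))
cv2.imwrite("pics/w4.png",np.hstack(o))
E
```

```text
4.95 [0.42003502 0.18270411 0.14191921] [3.14159208e+00 2.46175421e-04 1.93440075e+00] [ 0.77626026  0.36715324 -1.27323132]
t [211.9 234.9]
s [205.5 192.6]
w [258.7 188.2]
```

View pics/w4.png

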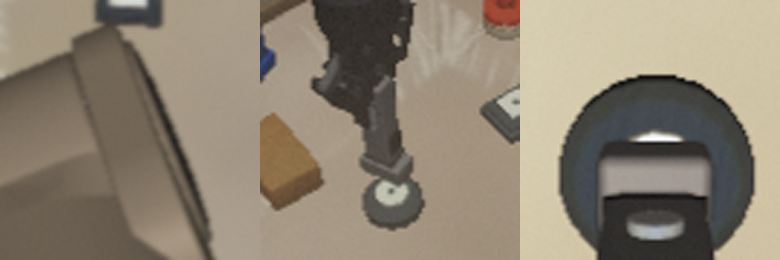

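Emit:
jog_arm:
  commands:
    - {"turn": [0,0,0],"delta_pos": [0,0,-0.03],"hand": -1}
    - {"turn": [0,0,0],"delta_pos": [0,0,-0.06],"hand": -1}
    - {"turn": [0,0,0],"delta_pos": [0,0,-0.09],"hand": -1}
    - {"turn": [0,0,0],"delta_pos": [0,0,-0.1],"hand": -1}
    - {"turn": [0,0,0],"delta_pos": [0,0,-0.1],"hand": -1}

```text
t: 5.52
tool_pos: [0.4193, 0.1823, 0.1153]
orientation: [-3.14, 0.001, 1.934]
contact_force: [-0.4, 0.1, -1.5]
opening: 0.0235
gripper_force: 40.0
```

Emit:
jog_arm:
  commands:
    - {"turn": [0,0,0],"delta_pos": [0,0,-0.002],"hand": -1}
    - {"turn": [0,0,0],"delta_pos": [0,0,-0.004],"hand": -1}
    - {"turn": [0,0,0],"delta_pos": [0,0,-0.006],"hand": -1}
    - {"turn": [0,0,0],"delta_pos": [0,0,-0.006],"hand": -1}

```text
t: 5.85
tool_pos: [0.4198, 0.1827, 0.1149]
orientation: [3.141, -0.0, 1.935]
contact_force: [-1.0, -0.5, -1.1]
opening: 0.0237
gripper_force: 40.0
```

Emit:
jog_arm:
  commands:
    - {"turn": [0,0,0],"delta_pos": [0,0,-0.003],"hand": -1}
    - {"turn": [0,0,0],"delta_pos": [0,0,-0.006],"hand": -1}
    - {"turn": [0,0,0],"delta_pos": [0,0,-0.006],"hand": -1}
    - {"turn": [0,0,0],"delta_pos": [0,0,-0.006],"hand": -1}

```text
t: 6.18
tool_pos: [0.4198, 0.1827, 0.1134]
orientation: [3.141, -0.0, 1.935]
contact_force: [1.3, 0.3, 0.9]
opening: 0.0239
gripper_force: 40.2
```

Emit:
jog_arm:
  commands:
    - {"turn": [0,0,0],"delta_pos": [0,0,-0.003],"hand": -1}
    - {"turn": [0,0,0],"delta_pos": [0,0,-0.004],"hand": -1}
    - {"turn": [0,0,0],"delta_pos": [0,0,-0.004],"hand": -1}
    - {"turn": [0,0,0],"delta_pos": [0,0,-0.004],"hand": -1}
    - {"turn": [0,0,0],"delta_pos": [0,0,-0.004],"hand": -1}

```text
t: 6.6
tool_pos: [0.4198, 0.1828, 0.1124]
orientation: [3.141, -0.0, 1.935]
contact_force: [0.1, 0.7, 2.9]
opening: 0.0235
gripper_force: 40.3
```

Emit:
jog_arm:
  commands:
    - {"turn": [0,0,0],"delta_pos": [0,0,0],"hand": -1}
    - {"turn": [0,0,0],"delta_pos": [0,0,0],"hand": -1}
    - {"turn": [0,0,0],"delta_pos": [0,0,0],"hand": -1}

```text
t: 6.85
tool_pos: [0.4198, 0.1827, 0.1124]
orientation: [3.141, -0.0, 1.935]
contact_force: [0.7, 0.3, 2.4]
opening: 0.0234
gripper_force: 40.3
```

```bash
python3 - <<'E'
from h import *
s=observe();print(s["t"],s["tool_pos"],s["orientation"],s["contact_force"])
im,*c=cam("wrist")
x,y=.420,.183
th=np.linspace(0,6.28,60);P=np.c_[x+.032*np.cos(th),y+.032*np.sin(th),0*th+.02]
q=proj(P,*c);print("pred block",q.min(0),q.max(0))
hsv=cv2.cvtColor(im,cv2.COLOR_BGR2HSV)
print("col259",im[125:185,259].mean(1).round().astype(int).tolist())
r=int(q[:,1].min())+20
print("row",r,im[r,190:330].mean(1).astype(int).tolist())
a=cv2.imread("pics/w2.png")
E
```

```text
6.85 [0.41980199 0.18273596 0.11235624] [ 3.14141632e+00 -9.00448888e-05  1.93457975e+00] [0.72629502 0.34252914 2.37316374]
pred block [219.89953274 156.58933043] [298.7744379  232.22333671]
col259 [189, 190, 191, 190, 191, 190, 190, 192, 191, 191, 192, 190, 192, 191, 193, 192, 193, 193, 191, 192, 193, 191, 192, 190, 192, 190, 192, 190, 170, 28, 34, 53, 64, 66, 66, 64, 65, 68, 67, 70, 73, 74, 72, 72, 74, 75, 66, 45, 44, 46, 46, 53, 78, 104, 122, 138, 150, 155, 154, 156]
row 176 [196, 196, 195, 194, 195, 193, 196, 196, 195, 197, 196, 195, 196, 194, 195, 195, 194, 194, 194, 195, 194, 193, 195, 194, 195, 194, 195, 193, 193, 192, 192, 194, 193, 193, 192, 195, 136, 62, 64, 64, 65, 64, 64, 67, 69, 69, 72, 72, 70, 73, 58, 46, 46, 51, 55, 53, 53, 53, 50, 52, 52, 53, 51, 53, 52, 55, 52, 53, 53, 53, 53, 51, 51, 52, 52, 51, 51, 51, 51, 53, 52, 52, 52, 53, 51, 50, 47, 46, 50, 66, 73, 73, 73, 72, 73, 72, 67, 65, 60, 61, 63, 60, 62, 62, 59, 65, 157, 186, 187, 187, 186, 186, 187, 186, 188, 186, 187, 187, 187, 187, 188, 188, 187, 187, 187, 186, 186, 186, 187, 188, 185, 186, 186, 186, 188, 187, 187, 187, 187, 186]
```

Emit:
jog_arm:
  commands:
    - {"turn": [0,0,0],"delta_pos": [0,0,0.03],"hand": -1}
    - {"turn": [0,0,0],"delta_pos": [0,0,0.1],"hand": -1}
    - {"turn": [0,0,0],"delta_pos": [0,0,0.18],"hand": -1}
    - {"turn": [0,0,0],"delta_pos": [0.06,0,0.24],"hand": -1}
    - {"turn": [0,0,0],"delta_pos": [0.14,0.01,0.24],"hand": -1}

```text
t: 7.32
tool_pos: [0.4552, 0.1854, 0.1754]
orientation: [3.139, -0.002, 1.935]
contact_force: [1.9, 0.9, -0.7]
opening: 0.0235
gripper_force: 40.0
```

Emit:
jog_arm:
  commands:
    - {"turn": [0,0,0],"delta_pos": [0.13,0.01,0],"hand": -1}
    - {"turn": [0,0,0],"delta_pos": [0.26,0.02,0],"hand": -1}
    - {"turn": [0,0,0],"delta_pos": [0.39,0.03,0],"hand": -1}
    - {"turn": [0,0,0],"delta_pos": [0.5,0.033,0],"hand": -1}
    - {"turn": [0,0,0],"delta_pos": [0.56,0.033,0],"hand": -1}

```text
t: 7.73
tool_pos: [0.5971, 0.1932, 0.1724]
orientation: [-3.142, 0.001, 1.934]
contact_force: [-0.8, 0.4, -1.7]
opening: 0.0237
gripper_force: 39.9
```

Emit:
jog_arm:
  commands:
    - {"turn": [0,0,0],"delta_pos": [0,0,-0.06],"hand": -1}
    - {"turn": [0,0,0],"delta_pos": [0,0,-0.12],"hand": -1}
    - {"turn": [0,0,0],"delta_pos": [0,0,-0.12],"hand": -1}
    - {"turn": [0,0,0],"delta_pos": [0,0,-0.12],"hand": -1}

```text
t: 8.07
tool_pos: [0.5941, 0.1931, 0.1421]
orientation: [-3.14, 0.0, 1.934]
contact_force: [0.6, -0.1, -0.1]
opening: 0.0238
gripper_force: 39.7
```

```bash
python3 - <<'E'
from h import *
s=observe();print(s["t"],s["tool_pos"],s["orientation"],s["contact_force"])
im,*c=cam("wrist")
x,y=.595,.1935
print("pred pad centre",proj((x,y,.026),*c))
cv2.imwrite("pics/w5.png",cv2.resize(im[110:270,180:340],(480,480),interpolation=2))
E
```

```text
8.0667 [0.59406146 0.19314072 0.1420992 ] [-3.13954868e+00  2.89028201e-04  1.93439180e+00] [ 0.57602998 -0.10691741 -0.11174203]
pred pad centre [[260.49463195 188.22314378]]
```

View pics/w5.png

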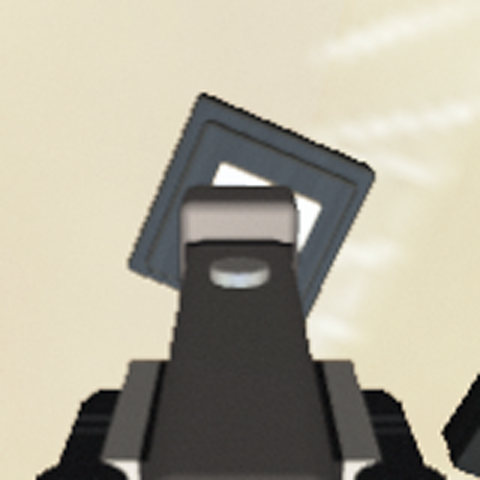

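Emit:
jog_arm:
  commands:
    - {"turn": [0,0,0],"delta_pos": [0.01,0.004,-0.03],"hand": -1}
    - {"turn": [0,0,0],"delta_pos": [0.01,0.004,-0.06],"hand": -1}
    - {"turn": [0,0,0],"delta_pos": [0.01,0.004,-0.09],"hand": -1}
    - {"turn": [0,0,0],"delta_pos": [0.01,0.004,-0.1],"hand": -1}
    - {"turn": [0,0,0],"delta_pos": [0.01,0.004,-0.1],"hand": -1}

```text
t: 8.53
tool_pos: [0.5967, 0.1943, 0.1163]
orientation: [-3.14, 0.0, 1.935]
contact_force: [0.1, -0.5, -1.1]
opening: 0.0237
gripper_force: 39.9
```

Emit:
jog_arm:
  commands:
    - {"turn": [0,0,0],"delta_pos": [0,0,-0.003],"hand": -1}
    - {"turn": [0,0,0],"delta_pos": [0,0,-0.006],"hand": -1}
    - {"turn": [0,0,0],"delta_pos": [0,0,-0.009],"hand": -1}
    - {"turn": [0,0,0],"delta_pos": [0,0,-0.012],"hand": -1}
    - {"turn": [0,0,0],"delta_pos": [0,0,-0.012],"hand": -1}

```text
t: 8.95
tool_pos: [0.5973, 0.1945, 0.1144]
orientation: [3.141, -0.0, 1.935]
contact_force: [-0.2, 0.4, 0.0]
opening: 0.0234
gripper_force: 40.1
```

Emit:
jog_arm:
  commands:
    - {"turn": [0,0,0],"delta_pos": [0,0,0],"hand": -1}
    - {"turn": [0,0,0],"delta_pos": [0,0,0],"hand": -1}

```text
t: 9.12
tool_pos: [0.5973, 0.1945, 0.1145]
orientation: [3.141, -0.0, 1.935]
contact_force: [-0.2, 0.2, -0.1]
opening: 0.0233
gripper_force: 40.0
```

Another 2 mm down and hold.

Emit:
jog_arm:
  commands:
    - {"turn": [0,0,0],"delta_pos": [0,0,-0.003],"hand": -1}
    - {"turn": [0,0,0],"delta_pos": [0,0,-0.006],"hand": -1}
    - {"turn": [0,0,0],"delta_pos": [0,0,-0.008],"hand": -1}
    - {"turn": [0,0,0],"delta_pos": [0,0,-0.008],"hand": -1}
    - {"turn": [0,0,0],"delta_pos": [0,0,-0.008],"hand": -1}

```text
t: 9.53
tool_pos: [0.5973, 0.1944, 0.1124]
orientation: [3.141, -0.0, 1.935]
contact_force: [0.0, 0.6, 2.0]
opening: 0.0236
gripper_force: 40.4
```

Emit:
jog_arm:
  commands:
    - {"turn": [0,0,0],"delta_pos": [0,0,0],"hand": -1}
    - {"turn": [0,0,0],"delta_pos": [0,0,0],"hand": -1}
    - {"turn": [0,0,0],"delta_pos": [0,0,0],"hand": -1}
    - {"turn": [0,0,0],"delta_pos": [0,0,0],"hand": -1}

```text
t: 9.87
tool_pos: [0.5973, 0.1944, 0.1124]
orientation: [3.141, -0.0, 1.935]
contact_force: [-0.3, 0.8, 1.9]
opening: 0.0237
gripper_force: 40.3
```

Emit:
jog_arm:
  commands:
    - {"turn": [0,0,0],"delta_pos": [0,0,0.05],"hand": -1}
    - {"turn": [0,0,0],"delta_pos": [0,0,0.17],"hand": -1}
    - {"turn": [0,0,0],"delta_pos": [0,0,0.31],"hand": -1}
    - {"turn": [0,0,0],"delta_pos": [0,0,0.45],"hand": -1}
    - {"turn": [0,0,0],"delta_pos": [0,0,0.6],"hand": -1}

```text
t: 10.28
tool_pos: [0.5965, 0.1939, 0.2642]
orientation: [-3.14, 0.0, 1.934]
contact_force: [1.9, 1.5, -1.1]
opening: 0.0237
gripper_force: 39.8
```

Emit:
jog_arm:
  commands:
    - {"turn": [0,0,-0.08],"delta_pos": [-0.04,-0.12,0.02],"hand": -1}
    - {"turn": [0,0,-0.16],"delta_pos": [-0.08,-0.26,0.04],"hand": -1}
    - {"turn": [0,0,-0.24],"delta_pos": [-0.13,-0.41,0.04],"hand": -1}
    - {"turn": [0,0,-0.32],"delta_pos": [-0.18,-0.56,0.04],"hand": -1}
    - {"turn": [0,0,-0.4],"delta_pos": [-0.23,-0.7,0.04],"hand": -1}

```text
t: 10.7
tool_pos: [0.5385, 0.0173, 0.2729]
orientation: [-3.141, -0.0, 1.617]
contact_force: [0.9, 0.4, -0.8]
opening: 0.0237
gripper_force: 39.9
```

Emit:
jog_arm:
  commands:
    - {"turn": [0,0,-0.12],"delta_pos": [-0.05,-0.15,0],"hand": -1}
    - {"turn": [0,0,-0.24],"delta_pos": [-0.1,-0.3,0],"hand": -1}
    - {"turn": [0,0,-0.36],"delta_pos": [-0.15,-0.45,0],"hand": -1}
    - {"turn": [0,0,-0.48],"delta_pos": [-0.2,-0.58,0],"hand": -1}
    - {"turn": [0,0,-0.6],"delta_pos": [-0.24,-0.7,0],"hand": -1}

```text
t: 11.12
tool_pos: [0.478, -0.1578, 0.2729]
orientation: [-3.141, -0.001, 1.143]
contact_force: [0.7, 0.4, -1.1]
opening: 0.0235
gripper_force: 39.9
```

Emit:
jog_arm:
  commands:
    - {"turn": [0,0,-0.04],"delta_pos": [-0.05,-0.15,0],"hand": -1}
    - {"turn": [0,0,-0.04],"delta_pos": [-0.1,-0.28,0],"hand": -1}
    - {"turn": [0,0,-0.04],"delta_pos": [-0.1,-0.3,0],"hand": -1}
    - {"turn": [0,0,-0.04],"delta_pos": [-0.1,-0.3,0],"hand": -1}
    - {"turn": [0,0,-0.04],"delta_pos": [-0.1,-0.3,0],"hand": -1}

```text
t: 11.53
tool_pos: [0.4544, -0.2307, 0.2726]
orientation: [-3.141, -0.0, 1.117]
contact_force: [-0.4, -0.2, -1.5]
opening: 0.0236
gripper_force: 39.9
```

```bash
python3 - <<'E'
from h import *
s=observe();print(s["t"],s["tool_pos"],s["orientation"],s["contact_force"])
w=cam("wrist");im,*c=w
print("tool y yaw",s["orientation"][2]-np.pi/2,"pred glass centre",proj((.454,-.232,.025),*c))
import pickle;pickle.dump(w,open("w6.pkl","wb"))
cv2.imwrite("pics/w6.png",im)
E
```

```text
11.5333 [ 0.45437357 -0.23068826  0.2726072 ] [-3.14119490e+00 -4.53279507e-04  1.11662083e+00] [-0.36843565 -0.15618724 -1.5395626 ]
tool y yaw -0.45417549550501457 pred glass centre [[260.14250542 163.07261832]]
```

View pics/w6.png

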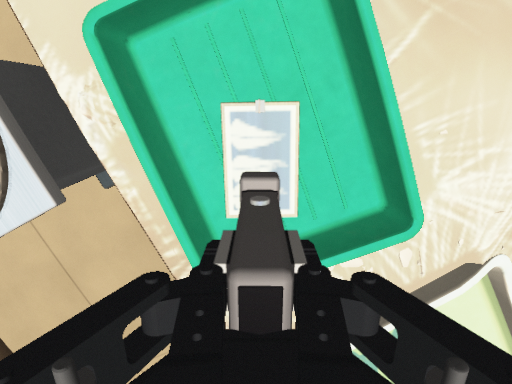

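```bash
python3 - <<'E'
from h import *
import pickle
im,*c=pickle.load(open("w6.pkl","rb"))
hsv=cv2.cvtColor(im,cv2.COLOR_BGR2HSV)
ng=~((hsv[...,0]>60)&(hsv[...,0]<95)&(hsv[...,1]>110))
# edges by scan: left/right per row, top per column
Lp,Rp,Tp=[],[],[]
for r in range(112,168,4):
    k=np.where(ng[r,205:320])[0]+205; Lp.append((k[0]-.5,r));Rp.append((k[-1]+.5,r))
for q in list(range(226,252,3))+list(range(270,295,3)):
    k=np.where(ng[85:140,q])[0]+85; Tp.append((q,k[0]-.5))
def fit(p):
    w=ray(p,*c,.024)[:,:2].astype(np.float32); v=cv2.fitLine(w,cv2.DIST_HUBER,0,.01,.01).ravel(); return v[2:],v[:2]
for n,p in(("L",Lp),("R",Rp),("T",Tp)): 
    m,d=fit(p);print(n,m,np.arctan2(d[1],d[0]))
(l,dl),(r,dr),(t,dt)=map(fit,(Lp,Rp,Tp))
a=[np.arctan2(*(d*np.sign(d[1]))[::-1]) for d in(dl,dr)]; ya=np.mean(a)-np.pi/2
y=np.array([-np.sin(ya),np.cos(ya)]);x=np.array([np.cos(ya),np.sin(ya)])
cx=((l@x)+(r@x))/2; cy=t@y-.081
print("width",r@x-l@x,"yaw",ya,"centre",x*cx+y*cy, "corner centre",ray([(221,103),(298,102),(299,216),(226,217)],*c,.024).mean(0))
E
```

```text
L [ 0.42267263 -0.18305789] 1.1269635
R [ 0.5114875  -0.22829428] 1.1215657
T [ 0.4776639  -0.15666524] -0.43765676
width 0.0996415 yaw -0.44653177 centre [ 0.45316443 -0.23474064] corner centre [ 0.45547742 -0.23171832  0.024     ]
```

Emit:
jog_arm:
  commands:
    - {"turn": [0,0,0],"delta_pos": [0,-0.007,-0.1],"hand": -1}
    - {"turn": [0,0,0],"delta_pos": [0,-0.007,-0.22],"hand": -1}
    - {"turn": [0,0,0],"delta_pos": [0,-0.007,-0.34],"hand": -1}
    - {"turn": [0,0,0],"delta_pos": [0,-0.007,-0.42],"hand": -1}
    - {"turn": [0,0,0],"delta_pos": [0,-0.007,-0.48],"hand": -1}

```text
t: 12.0
tool_pos: [0.4544, -0.2307, 0.1503]
orientation: [-3.139, 0.0, 1.12]
contact_force: [0.7, 1.0, -0.6]
opening: 0.0234
gripper_force: 39.9
```

Emit:
jog_arm:
  commands:
    - {"turn": [0,0,0],"delta_pos": [0,0,-0.04],"hand": -1}
    - {"turn": [0,0,0],"delta_pos": [0,0,-0.08],"hand": -1}
    - {"turn": [0,0,0],"delta_pos": [0,0,-0.1],"hand": -1}
    - {"turn": [0,0,0],"delta_pos": [0,0,-0.11],"hand": -1}
    - {"turn": [0,0,0],"delta_pos": [0,0,-0.112],"hand": -1}

```text
t: 12.42
tool_pos: [0.455, -0.2322, 0.1244]
orientation: [3.141, -0.0, 1.118]
contact_force: [-0.3, -0.4, -1.3]
opening: 0.0236
gripper_force: 39.9
```

Emit:
jog_arm:
  commands:
    - {"turn": [0,0,0],"delta_pos": [0,0,0],"hand": -1}
    - {"turn": [0,0,0],"delta_pos": [0,0,0],"hand": -1}
    - {"turn": [0,0,0],"delta_pos": [0,0,0],"hand": -1}
    - {"turn": [0,0,0],"delta_pos": [0,0,0],"hand": -1}
    - {"turn": [0,0,0],"delta_pos": [0,0,0],"hand": -1}

```text
t: 12.83
tool_pos: [0.4549, -0.2323, 0.1245]
orientation: [3.141, -0.0, 1.118]
contact_force: [-0.5, -0.8, -2.1]
opening: 0.0238
gripper_force: 39.9
```

```bash
python3 - <<'E'
from h import *
s=observe();print(s["t"],s["tool_pos"],s["orientation"],s["contact_force"])
ws=[cam(n) for n in("scene","wrist")]
o=[]
for w in ws:
    q=proj([(.454,-.2325,.025),(.454,-.2325,.0358)],*w[1:]);print(q.round(1).tolist()); q=q[0].astype(int)
    y0,x0=max(0,q[1]-65),q[0]-65;print(x0,y0)
    o.append(cv2.resize(w[0][y0:y0+130,x0:x0+130],(390,390),interpolation=2))
cv2.imwrite("pics/w7.png",np.hstack(o))
E
```

```text
12.8333 [ 0.45486203 -0.23231272  0.12454533] [ 3.14125485e+00 -2.68610997e-04  1.11776831e+00] [-0.53197928 -0.79017382 -2.09845077]
[[314.7, 284.2], [315.2, 282.3]]
249 219
[[259.0, 194.7], [259.0, 198.5]]
193 129
```

View pics/w7.png

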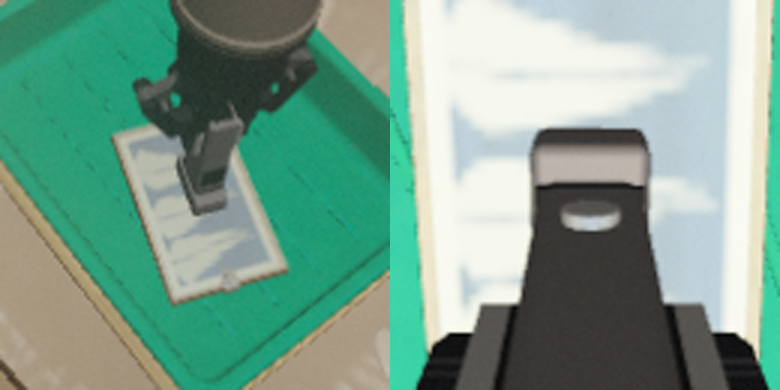

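```bash
python3 -c "
from station import *
print(close_job())"
```

```text
the job is handed in; nothing more can be done
None
```

I handed the job in with the densitometer held upright and still, its nose an estimated 11 mm above the middle of the print and its head parallel to the frame, after pressing the round pad and then the square pad (about 3–4 N each); `close_job()` gave no verdict.

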